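# Close the cedar shoe freshener on the swing arm

## Robot

A 6-joint arm with a two-finger parallel gripper is mounted at the origin on the work surface. World frame = base frame: x ahead of the robot, y to its left, z up, the work surface at z = 0. Lengths are in m, angles in rad, forces in N, time in s.
With the tool pointing down it reaches from about 0.375 to 0.9 m from the base axis. Payload 3.1 kg.
Tool frame: the origin (TCP) lies midway between the tips of the shut fingers; the grasp point (between the pads) lies 19 mm behind it; y points along the fingers, z is the direction in which the jaws open and shut, and the axes are right-handed (so a half turn about y gives the same grasp; the last joint's range is limited). The gripper opens to 87 mm and grips with 3 to 60 N. Pads are 19 mm wide; open, the fingers measure 117 mm over their backs; the gripper's body (75 mm by 190 mm) begins 51 mm behind the grasp point.
Start: joints at [-1.508, 0.527, 1.433, -0, 1.181, -0.178], TCP at [0.15, -0.607, 0.223] pointing down, gripper open.
Joint ranges: [-3.08, 3.08], [-0.75, 2.2], [0.22, 2.44], [-1.43, 4.57], [0, 2.65], [-2.85, 2.85]. Speed limits (rad/s): [2.79, 2.79, 3.14, 3.14, 3.14, 3.14].

## Interface

Orientations are given as a unit quaternion [x, y, z, w].
In Python, from cell import env gives the robot as it stands.
- The arm moves only by the tool play_rows, never from a script. Its argument "motion" is a list of rows, each an object with "travel": the shift along the tool's x, y, z in mm, a list of three; "turn": the turn, a rotation vector about the tool's x, y, z in degrees, a list of three; "hand": the closure, from 0 (fully open) to 1 (shut). A call has 1 to 8 rows; each row shifts and turns the commanded pose from where the row before left it, along the tool's axes as they then stand; what a row does not reach is not made up. A row lasts 1/12 s, in which the tool goes at most 41.7 mm and 7.16 degrees, less where a joint would pass 70% of its speed; a pose out of reach is approached as far as the arm can. A call with a gripper value outside its range is refused whole. The fingers move at their own pace and stop on an object; the grip force is fixed at half the most. Time passes only in rows, so rows that do not move let the fingers close. It gives the time, the measured TCP pose, the force and the opening at its end, in the units of the state.
- env.read_state(): the state, without advancing time (a new reading comes with each control period).
- env.capture(name): name is "side" or "top"; returns a dict with "color" (400x640x3 uint8, blue, green, red), "z_map" (400x640 float32, m along the optical axis (not along the pixel's ray), 0 where there is no reading), "camera_matrix" (3x3 intrinsics, pixels), "k1" (the pictures are not rectified: a ray, as slopes to the right and down, at radius r is drawn at 1 + k1 r^2 times it, then the intrinsics apply), "R" (3x3) and "t" (3): a world point X has camera coordinates R X + t. Camera axes: x right, y down, z forward; pixel columns grow to the right and rows downward; lengths in m; the calibration is good to about 2 mm. A picture is of the moment at which its call begins.
- env.sign_off(): hands the job in, once; it reports no verdict.
The state is a dict: "time_s": time; "joint_pos": joint angles; "dq": joint speeds; "tau": joint torques, N m; "tcp_pos": TCP position; "tool_rot": TCP orientation; "force": force on the tool from outside, world axes, zero at the start; "ft_torque": the same for the moment, N m; "opening": opening from 0.0 (shut) to 1.0 (fully open).
Only numpy, scipy, OpenCV 4.12 (cv2) and the standard library are available. Lean on these libraries where they do the work, as an engineer would, in place of code of your own. Each camera call takes 0.05 s, during which the arm holds its last target.

## Task

Close the shoe freshener on the end of the black swing arm: pick up the wide cedar cover with the two brass ears, lower it over the small chrome shell until it sits fully down on the round base with its ears between the two brass hooks, then twist it clockwise, seen from above, until both ears are under the hooks and its grip ridge lines up with them. Let go of it, keep the chrome shell standing upright inside, and leave the narrower grey cap where it is.

Things in the scene. Friction and masses are not known exactly. Their poses are not given: they have to be found in the camera images.
- cover_grip (a point): Cedar-red hollow bell, mouth down: diameter 80 mm, mouth 72, body 66 high, 0.18 kg. On top a grip ridge 46 long, 14 thick, 36 high: pinch its thickness from above. At the rim two brass ears, 14 wide, 6 thick, in line with the ridge, reach 52 mm from the axis. Point: on the axis in the ridge, 90 mm above the rim, 12 below the ridge's top. x along ridge and ears, z up; a half turn is the same.
- dock (a point): Seat on the fixed swing arm: centre of a cedar disc's top face (54 mm up, z up), where the cover's rim rests. Collar 62 wide, 10 high goes inside it. Brass hooks at +x and -x, 46 to 64 mm out, 28 wide, 12 mm gap under, tops 17 up. Lower the cover with its ridge 60 (35 to 90) degrees anticlockwise from dock x; turn it clockwise until the ridge lies along dock x. Stops about 5 degrees beyond.
- inner_mid (a point): The smaller nested shell: a chrome rounded capsule, 44 mm diameter and 50 mm high, standing loose inside the dock's collar, 0.05 kg; not to be grasped. The point is its centre, 25 mm above its foot; z up.
- smallcap_grip (a point): A bystander: narrower, lower dark grey plastic cap of 58 mm diameter and 50 mm body height, without ears, with a 36 mm long, 14 mm thick grip ridge; too narrow to go over the collar. The point lies in its ridge, 24 mm above the cap's top and 74 mm above the shelf; x along the ridge, z up.

How it is judged:
On the way:
1. the cover sits down on the base around the chrome shell, its ears still beside the hooks (z of cover_grip in the frame of dock below 0.096 m and horizontal distance between cover_grip and dock below 0.012 m and angle between the x axis of cover_grip and the x axis of dock, either way round above 0.4 rad), for 0.1 s.
At the end, for the whole second after the job is handed in: The cover rests upright on the base (within 5 mm of fully down, 10 mm of its centre) at rest, its ridge within 11 degrees of the line through the hooks, with the chrome shell upright (within 11 degrees) inside the collar, and the grey cap within 30 mm of where it started (z of cover_grip in the frame of dock between 0.085 and 0.095 m and horizontal distance between cover_grip and dock below 0.01 m and angle between the x axis of cover_grip and the x axis of dock, either way round below 0.2 rad and angle between cover_grip's own z axis and vertical below 0.1 rad and horizontal distance between inner_mid and dock below 0.015 m and angle between inner_mid's own z axis and vertical below 0.2 rad and distance of smallcap_grip from where it was at the start of the episode below 0.03 m and linear speed of cover below 0.02 m/s); the robot touches nothing.
It fails at once if the chrome shell is knocked over (angle between inner_mid's own z axis and vertical above 0.5 rad).
It fails at once if the grey cap is moved away (distance of smallcap_grip from where it was at the start of the episode above 0.03 m).
It also fails if it takes over 42 s, if anything falls off the work surface, if the arm or the gripper's body presses on something with over 40 N, if the wrist force passes 120 N, or if a joint passes its speed limit or range.

## Working session

There is one attempt and no reset: what is moved stays moved. The work goes in short steps, Python scripts to look and compute and a tool call to move; the robot and the scene stay as the last step left them, time stands still between calls to the robot, and variables do not carry over. Pictures are saved under pics/ and viewed, and the job is handed in when it is done.

Besides the shell and the picture viewer there is one more tool, called as name(argument=value, ...), one argument or row to a line, values as JSON. play_rows: Moves the arm, as the interface text tells. Its arguments: {"type":"object","properties":{"motion":{"type":"array","items":{"type":"object","properties":{"travel":{"type":"array","items":{"type":"number"}},"turn":{"type":"array","items":{"type":"number"}},"hand":{"type":"number"}}}}},"required":["motion"]}

```bash
ls; mkdir -p pics; python3 - <<'E'
from cell import env
import cv2,numpy as np
s=env.read_state(); print({k:np.round(v,3).tolist() for k,v in s.items()})
for n in ["side","top"]:
    c=env.capture(n); cv2.imwrite(f"pics/{n}0.png",c["color"]); np.savez(f"{n}0.npz",**c)
    print(n,c["camera_matrix"].round(1).tolist(),c["k1"],c["R"].round(3).tolist(),c["t"].round(3).tolist(), c["z_map"].min(),c["z_map"].max())
E
```

```text
pics
{'time_s': 0.0, 'joint_pos': [-1.508, 0.528, 1.434, 0.0, 1.181, -0.179], 'dq': [-0.001, -0.001, 0.001, 0.0, 0.0, -0.0], 'tau': [0.0, -44.004, -17.659, 0.063, 0.058, -0.0], 'tcp_pos': [0.15, -0.606, 0.222], 'tool_rot': [-0.085, 0.703, -0.701, 0.085], 'force': [-0.352, 0.172, -0.028], 'ft_torque': [-0.033, -0.033, 0.048], 'opening': 0.998}
side [[411.8, 0.0, 314.0], [0.0, 411.8, 203.5], [0.0, 0.0, 1.0]] -0.07704205869869757 [[0.989, -0.15, 0.004], [-0.098, -0.666, -0.74], [0.113, 0.731, -0.673]] [-0.562, 0.082, 0.891] 0.0 2.914861
top [[368.7, 0.0, 321.8], [0.0, 368.7, 201.7], [0.0, 0.0, 1.0]] 0.028365813419006868 [[0.021, -1.0, 0.008], [-0.986, -0.022, -0.165], [0.165, -0.004, -0.986]] [-0.071, 0.553, 0.774] 0.0 1.808978
```

View pics/side0.png

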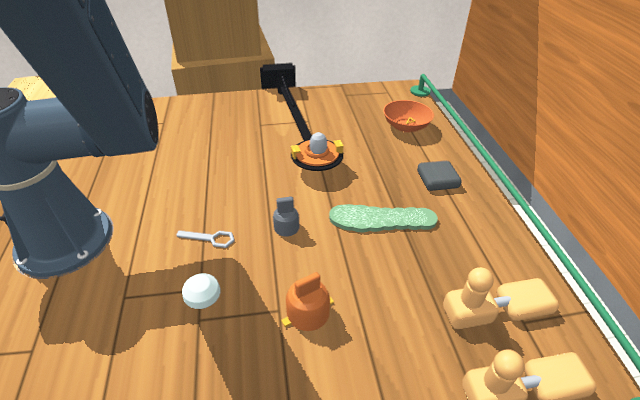

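View pics/top0.png

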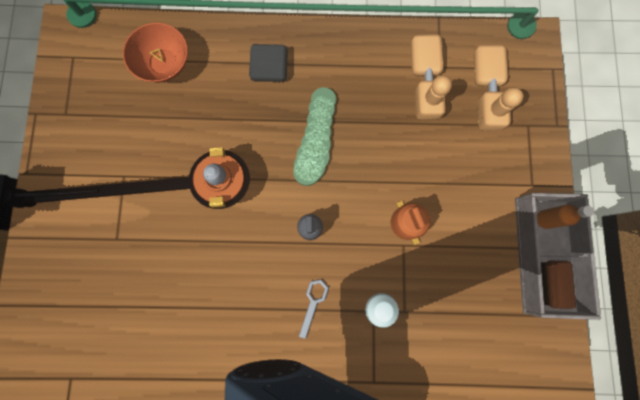

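The side view shows the cover at about (308,303) with its ears at (287,322) and (332,300). The dock is at (318,152) and the grey cap at (286,217). In the top view the cover is at (410,222), the dock at (218,178) with hooks at (216,152) and (217,202), and the cap at (310,226). Next I'll measure these.

```bash
cat > h.py <<'E'
import numpy as np,cv2
def rays(c,uv):
    n=cv2.undistortPoints(np.array(uv,float).reshape(-1,1,2),c["camera_matrix"],np.array([float(c["k1"]),0,0,0])).reshape(-1,2)
    d=np.c_[n,np.ones(len(n))]@c["R"]; o=-c["R"].T@c["t"]; return o,d,n
def onplane(c,uv,z):
    o,d,_=rays(c,uv); return o+d*((z-o[2])/d[:,2])[:,None]
def cloud(c):
    v,u=np.mgrid[0:400,0:640]; o,d,n=rays(c,np.c_[u.ravel(),v.ravel()])
    return (o+d*c["z_map"].ravel()[:,None]).reshape(400,640,3)
def load(n): return dict(np.load(n))
def blobs(c,lo,hi,amin=8):
    hsv=cv2.cvtColor(c["color"],cv2.COLOR_BGR2HSV); m=cv2.inRange(hsv,np.array(lo),np.array(hi))
    k,l,s,ce=cv2.connectedComponentsWithStats(m); return [(l==i,s[i],ce[i]) for i in range(1,k) if s[i][4]>=amin]
E
python3 - <<'E'
from h import *
for n in ["top0.npz","side0.npz"]:
    c=load(n);P=cloud(c);hsv=cv2.cvtColor(c["color"],cv2.COLOR_BGR2HSV)
    pts=[(401,205),(416,240),(216,152),(217,202),(410,222),(417,219),(310,226),(213,174),(230,190),(350,190)] if n[0]=='t' else [(287,322),(332,300),(296,151),(339,146),(308,283),(308,310),(286,203),(318,140),(318,160)]
    for p in pts: print(n,p,hsv[p[1],p[0]],P[p[1],p[0]].round(3))
    for nm,lo,hi in [("brass",(18,140,120),(32,255,255)),("orange",(3,160,80),(14,255,255))]:
        for m,s,ce in blobs(c,lo,hi):
            q=P[m];q=q[c["z_map"][m]>0]
            if len(q): print(nm,s.tolist(),ce.round(1),np.median(q,0).round(3),q[:,2].min().round(3),q[:,2].max().round(3))
E
```

```text
top0.npz (401, 205) [ 19 161 179] [ 0.557 -0.243  0.007]
top0.npz (416, 240) [ 20 158 205] [ 0.476 -0.276  0.008]
top0.npz (216, 152) [ 20 156 207] [0.655 0.176 0.072]
top0.npz (217, 202) [ 21 154 218] [0.544 0.166 0.072]
top0.npz (410, 222) [ 11 162 201] [ 0.511 -0.249  0.066]
top0.npz (417, 219) [ 11 162 197] [ 0.513 -0.254  0.103]
top0.npz (310, 226) [114  12 104] [ 0.495 -0.035  0.086]
top0.npz (213, 174) [105  14 178] [0.598 0.17  0.103]
top0.npz (230, 190) [ 11 163 200] [0.574 0.145 0.054]
top0.npz (350, 190) [ 15 137 154] [ 0.59  -0.124  0.003]
brass [209, 147, 14, 9, 118] [215.8 151.1] [0.657 0.178 0.071] -0.002 0.074
brass [209, 197, 15, 10, 126] [215.9 201.7] [0.544 0.169 0.071] 0.048 0.075
brass [397, 201, 7, 6, 31] [399.7 203.5] [ 0.561 -0.241  0.006] 0.0 0.042
brass [412, 239, 8, 6, 38] [415.4 241.2] [ 0.474 -0.275  0.006] -0.002 0.008
orange [123, 23, 64, 59, 2837] [155.1  52.2] [0.917 0.354 0.023] 0.001 0.054
orange [154, 51, 6, 7, 21] [156.9  53.8] [0.921 0.355 0.006] 0.003 0.011
orange [193, 155, 51, 47, 1325] [219.7 178.8] [0.594 0.16  0.055] 0.046 0.068
orange [391
[... 659 characters left out ...]

brass [406, 117, 9, 7, 25] [409.6 120.2] [0.916 0.356 0.013] 0.005 0.014
brass [333, 140, 11, 13, 97] [338.3 145.5] [0.657 0.167 0.071] -0.001 0.076
brass [290, 145, 11, 14, 91] [294.5 150.2] [0.544 0.167 0.071] -0.0 0.074
brass [330, 297, 4, 8, 25] [331.2 300.8] [ 0.564 -0.243  0.005] -0.001 0.008
brass [281, 317, 10, 10, 67] [285.6 321.6] [ 0.474 -0.275  0.006] -0.002 0.009
orange [453, 0, 187, 319, 33916] [568.3 114.8] [ 1.819  0.687 -0.246] -0.665 0.295
orange [384, 100, 50, 32, 1129] [407.7 114.4] [0.909 0.373 0.033] -0.001 0.053
orange [296, 140, 43, 26, 555] [316.4 154.9] [0.592 0.151 0.055] 0.047 0.072
orange [286, 272, 44, 59, 1863] [308.2 303.4] [ 0.516 -0.276  0.059] -0.001 0.105
```

```bash
python3 - <<'E'
from h import *
C=[load("top0.npz"),load("side0.npz")]
def rect(q,nm):
    r=cv2.minAreaRect((q[:,:2]*1000).astype(np.float32)); 
    w=np.linalg.eigh(np.cov((q[:,:2]).T)); v=w[1][:,1]
    print(nm,len(q),"med",np.median(q,0).round(4),"mean",q.mean(0).round(4),"rect",np.round(r[0],1),np.round(r[1],1),"pca deg",np.degrees(np.arctan2(v[1],v[0])).round(1)%180)
for nm,c in zip(["top","side"],C):
    P=cloud(c);hsv=cv2.cvtColor(c["color"],cv2.COLOR_BGR2HSV)
    def sel(x,y,r,z0,z1): return (np.hypot(P[...,0]-x,P[...,1]-y)<r)&(P[...,2]>z0)&(P[...,2]<z1)&(c["z_map"]>0)
    rect(P[sel(.516,-.258,.06,.094,.112)],nm+" ridge")
    rect(P[sel(.516,-.258,.06,.060,.070)],nm+" body top")
    rect(P[sel(.598,.168,.045,.049,.058)],nm+" disc")
    rect(P[sel(.598,.168,.03,.085,.12)],nm+" chrome")
    rect(P[sel(.500,-.035,.05,.078,.1)],nm+" capridge")
    br=cv2.inRange(hsv,np.array((16,120,100)),np.array((32,255,255)))>0
    hk=[]
    for x in (.544,.657):
        q=P[sel(x,.17,.03,.064,.08)&br]; rect(q,nm+" hook"); r=cv2.minAreaRect((q[:,:2]*1000).astype(np.float32)); hk.append(np.median(q,0))
    print("dock mid",(hk[0]+hk[1])[:2]/2,np.degrees(np.arctan2(*(hk[1]-hk[0])[1::-1])), np.linalg.norm((hk[1]-hk[0])[:2]))
    ek=[]
    for x,y in ((.474,-.275),(.563,-.242)):
        q=P[sel(x,y,.02,.002,.012)&br]; ek.append(np.median(q,0))
    print("ears mid",(ek[0]+ek[1])[:2]/2,np.degrees(np.arctan2(*(ek[1]-ek[0])[1::-1])), np.linalg.norm((ek[1]-ek[0])[:2]))
E
```

```text
top ridge 158 med [ 0.5171 -0.2565  0.1018] mean [ 0.5169 -0.256   0.1013] rect [ 517.5 -257.2] [45.6 14.8] pca deg 21.900000000000006
top body top 507 med [ 0.5144 -0.249   0.0649] mean [ 0.5149 -0.2541  0.0647] rect [ 516.8 -258. ] [67.9 66. ] pca deg 92.9
top disc 725 med [0.588  0.1563 0.0546] mean [0.5934 0.1616 0.0546] rect [599.5 168. ] [89.5 86.2] pca deg 132.4
top chrome 310 med [0.6013 0.1712 0.0988] mean [0.6017 0.1715 0.0975] rect [603.4 173. ] [38.2 41. ] pca deg 138.5
top capridge 113 med [ 0.4993 -0.0325  0.0858] mean [ 0.4996 -0.0324  0.0854] rect [499.6 -32.5] [33.6 12.6] pca deg 2.0
top hook 115 med [0.546  0.1688 0.0714] mean [0.5459 0.1692 0.0712] rect [546.1 169.7] [17.9 28.6] pca deg 95.3
top hook 114 med [0.6549 0.1759 0.0715] mean [0.6556 0.1758 0.0713] rect [656.  175.7] [18.8 27.7] pca deg 95.9
dock mid [0.60046957 0.17237263] 3.7443965771544443 0.10916467481191279
ears mid [ 0.51704844 -0.25681567] 22.49988646920369 0.09283614319168688
side ridge 225 med [ 0.5171 -0.2601  0.1016] mean [ 0.5167 -0.2602  0.1007] rect [ 517.8 -258.5] [45.9 14.8] pca deg 21.300
[... 158 characters left out ...]
.5889 0.1512 0.055 ] mean [0.5947 0.1556 0.055 ] rect [597.4 164.1] [80.8 86.5] pca deg 160.0
side chrome 165 med [0.603  0.1662 0.0967] mean [0.6033 0.1667 0.0961] rect [604.2 169.2] [32.7 37.8] pca deg 175.5
side capridge 110 med [ 0.5003 -0.0357  0.0852] mean [ 0.5005 -0.0347  0.0843] rect [500.7 -32.2] [34.7 15.1] pca deg 2.5
side hook 63 med [0.5461 0.1663 0.0717] mean [0.5462 0.1683 0.0712] rect [546.8 171.8] [17.8 33.3] pca deg 93.7
side hook 69 med [0.6547 0.172  0.0716] mean [0.6549 0.1743 0.0707] rect [655.  177.2] [18.4 32.7] pca deg 99.9
dock mid [0.60039889 0.16916882] 2.984041612257879 0.10870880942492425
ears mid [ 0.51975404 -0.25956958] 17.419743162533823 0.09530214850516822
```

```bash
cat >> h.py <<'E'
from scipy.spatial.transform import Rotation as Rn
def plan(s,tgt,yawz=None):
    """report travel mm in current tool axes to world tgt TCP; turn about tool y so tool z has world yaw yawz (deg)"""
    R=Rn.from_quat(s["tool_rot"]).as_matrix(); p=np.array(s["tcp_pos"])
    print("t",round(s["time_s"],2),"tcp",p.round(4),"open",round(s["opening"],3),"F",np.round(s["force"],1))
    print("axes x",R[:,0].round(3),"y",R[:,1].round(3),"z",R[:,2].round(3),"yaw z",np.degrees(np.arctan2(R[1,2],R[0,2])).round(2),"tilt",np.degrees(np.arccos(-R[2,1])).round(2))
    print("q6",np.round(s["joint_pos"],3))
    if tgt is not None: print("travel",(R.T@(np.array(tgt)-p)*1000).round(1))
    if yawz is not None:
        z=np.array([np.cos(np.radians(yawz)),np.sin(np.radians(yawz)),0]); y=np.array([0,0,-1.]); Rt=np.c_[np.cross(y,z),y,z]
        print("turn",np.degrees(Rn.from_matrix(R.T@Rt).as_rotvec()).round(2), "travel after turn", (Rt.T@(np.array(tgt)-p)*1000).round(1) if tgt is not None else "")
E
python3 - <<'E'
from h import *
from cell import env
s=env.read_state()
for y in (111.8,-68.2): plan(s,[.517,-.2575,.18],y)
E
```

```text
t 0.1 tcp [ 0.1496 -0.6062  0.2217] open 0.998 F [-0.4  0.4 -0.1]
axes x [-0.971 -0.239 -0.   ] y [-0.     0.002 -1.   ] z [ 0.239 -0.971 -0.002] yaw z -76.15 tilt 0.11
q6 [-1.507  0.528  1.434 -0.     1.181 -0.178]
travel [-440.1   42.3 -250.5]
turn [4.0000e-02 1.7205e+02 1.6000e-01] travel after turn [470.6  41.7 187.3]
t 0.1 tcp [ 0.1496 -0.6062  0.2217] open 0.998 F [-0.4  0.4 -0.1]
axes x [-0.971 -0.239 -0.   ] y [-0.     0.002 -1.   ] z [ 0.239 -0.971 -0.002] yaw z -76.15 tilt 0.11
q6 [-1.507  0.528  1.434 -0.     1.181 -0.178]
travel [-440.1   42.3 -250.5]
turn [ 0.11 -7.95 -0.03] travel after turn [-470.6   41.7 -187.3]
```

play_rows(
  motion=[
    {"travel":[0,0,0],"turn":[0,-4,0],"hand":0},
    {"travel":[0,0,0],"turn":[0,-4,0],"hand":0},
    {"travel":[-36,1.5,-14.4],"turn":[0,0,0],"hand":0},
    {"travel":[-36,1.5,-14.4],"turn":[0,0,0],"hand":0},
    {"travel":[-36,1.5,-14.4],"turn":[0,0,0],"hand":0},
    {"travel":[-36,1.5,-14.4],"turn":[0,0,0],"hand":0},
    {"travel":[-36,1.5,-14.4],"turn":[0,0,0],"hand":0},
    {"travel":[-36,1.5,-14.4],"turn":[0,0,0],"hand":0},
  ],
)

```text
time_s: 0.77
tcp_pos: [0.3188, -0.4445, 0.2131]
tool_rot: [-0.134, 0.695, -0.694, 0.134]
force: [0.7, -0.6, -0.0]
opening: 0.999
```

play_rows(
  motion=[
    {"travel":[-36,1.5,-14.4],"turn":[0,0,0],"hand":0},
    {"travel":[-36,1.5,-14.4],"turn":[0,0,0],"hand":0},
    {"travel":[-36,1.5,-14.4],"turn":[0,0,0],"hand":0},
    {"travel":[-36,1.5,-14.4],"turn":[0,0,0],"hand":0},
    {"travel":[-36,1.5,-14.4],"turn":[0,0,0],"hand":0},
    {"travel":[-36,1.5,-14.4],"turn":[0,0,0],"hand":0},
    {"travel":[-36,1.5,-14.4],"turn":[0,0,0],"hand":0},
    {"travel":[0,0,0],"turn":[0,0,0],"hand":0},
  ],
)

```text
time_s: 1.43
tcp_pos: [0.5183, -0.2535, 0.2025]
tool_rot: [-0.135, 0.695, -0.693, 0.137]
force: [-0.6, -0.4, -0.9]
opening: 1.001
```

```bash
python3 - <<'E'
from h import *
from cell import env
s=env.read_state()
plan(s,[.517,-.2575,.073],-68.2)
for n in ["side","top"]:
    c=env.capture(n); cv2.imwrite(f"pics/{n}1.png",c["color"])
E
```

```text
t 1.43 tcp [ 0.5183 -0.2535  0.2025] open 1.001 F [-0.6 -0.4 -0.9]
axes x [-0.926 -0.378 -0.003] y [ 0.002  0.003 -1.   ] z [ 0.378 -0.926 -0.002] yaw z -67.79 tilt 0.19
q6 [-0.65   0.487  1.577  0.004  1.078  0.531]
travel [  3.1 129.5   3.5]
turn [ 0.09  0.41 -0.16] travel after turn [  2.7 129.5   3.3]
```

View pics/side1.png

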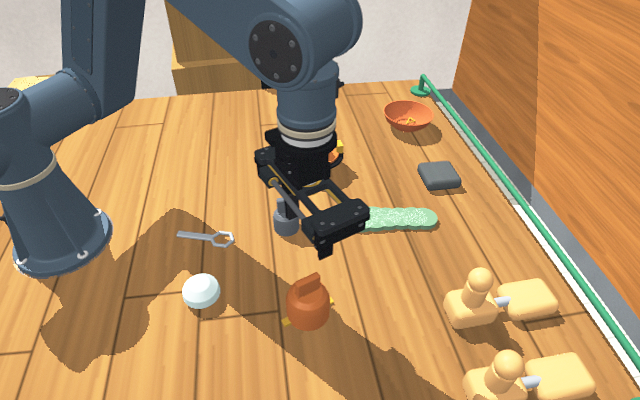

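The gripper is open above the cover, with its fingers at about (335,225) and the cover's ridge at (308,283). I'll centre it and go down in two stages.

play_rows(
  motion=[
    {"travel":[2.7,20,3.3],"turn":[0,0,0],"hand":0},
    {"travel":[0,30,0],"turn":[0,0,0],"hand":0},
    {"travel":[0,25,0],"turn":[0,0,0],"hand":0},
    {"travel":[0,12,0],"turn":[0,0,0],"hand":0},
    {"travel":[0,0,0],"turn":[0,0,0],"hand":0},
  ],
)

```text
time_s: 1.95
tcp_pos: [0.5098, -0.2628, 0.1128]
tool_rot: [-0.135, 0.696, -0.692, 0.131]
force: [-0.7, -0.2, 0.6]
opening: 1.002
```

```bash
python3 - <<'E'
from h import *
from cell import env
s=env.read_state()
plan(s,[.517,-.2575,.073],-68.2)
for n in ["side","top"]:
    c=env.capture(n); cv2.imwrite(f"pics/{n}2.png",c["color"])
    n_=cv2.projectPoints(np.array([s["tcp_pos"],[.517,-.2575,.09]]),cv2.Rodrigues(c["R"])[0],c["t"],c["camera_matrix"],np.array([float(c["k1"]),0,0,0]))[0].reshape(-1,2); print(n,n_.round(1))
E
```

```text
t 1.95 tcp [ 0.5098 -0.2628  0.1128] open 1.002 F [-0.7 -0.2  0.6]
axes x [-0.929 -0.37   0.004] y [-0.006  0.004 -1.   ] z [ 0.37  -0.929 -0.006] yaw z -68.28 tilt 0.44
q6 [-6.700e-01  6.090e-01  1.654e+00 -1.000e-03  8.850e-01  5.220e-01]
travel [-8.8 39.8 -2. ]
turn [ 0.37 -0.08  0.24] travel after turn [-8.7 39.8 -2.2]
side [[303.2 277.8]
 [307.2 283.1]]
top [[422.5 220. ]
 [416.9 217.8]]
```

View pics/side2.png

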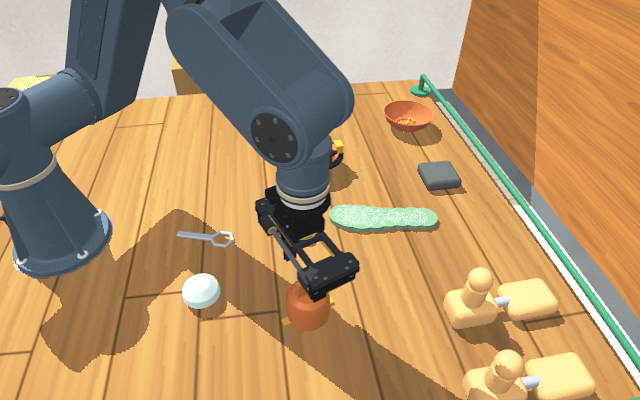

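play_rows(
  motion=[
    {"travel":[0,0,0],"turn":[0,0,0],"hand":0},
    {"travel":[0,0,0],"turn":[0,0,0],"hand":0},
  ],
)

```text
time_s: 2.22
tcp_pos: [0.5136, -0.264, 0.1174]
tool_rot: [0.133, -0.694, 0.695, -0.134]
force: [-0.7, 1.0, 0.2]
opening: 1.0
```

```bash
python3 - <<'E'
from h import *
from cell import env
s=env.read_state()
plan(s,[.517,-.2575,.073],-68.2)
E
```

```text
t 2.22 tcp [ 0.5136 -0.264   0.1174] open 1.0 F [-0.7  1.   0.2]
axes x [-0.928 -0.372 -0.001] y [ 0.002 -0.002 -1.   ] z [ 0.372 -0.928  0.002] yaw z -68.19 tilt 0.16
q6 [-0.668  0.603  1.649 -0.     0.886  0.522]
travel [-5.5 44.4 -4.9]
turn [-0.14  0.01 -0.08] travel after turn [-5.6 44.4 -4.8]
```

View pics/top2.png

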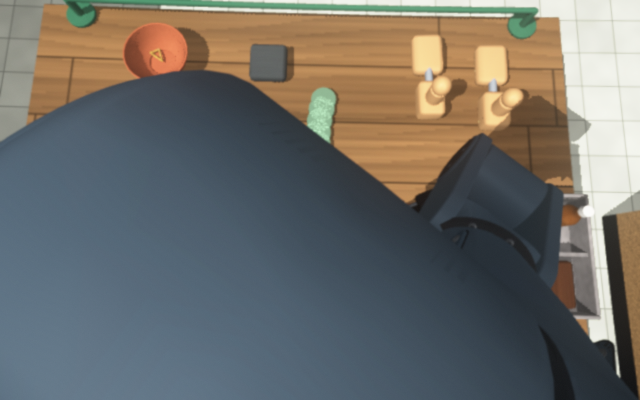

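The arm has settled about 7 mm off, so my earlier reading was taken while it was still moving. I'll correct that and let it settle before reading again.

play_rows(
  motion=[
    {"travel":[-5.5,2,-4.8],"turn":[0,0,0],"hand":0},
    {"travel":[0,0,0],"turn":[0,0,0],"hand":0},
    {"travel":[0,0,0],"turn":[0,0,0],"hand":0},
    {"travel":[0,0,0],"turn":[0,0,0],"hand":0},
  ],
)

```text
time_s: 2.55
tcp_pos: [0.5166, -0.2561, 0.1144]
tool_rot: [0.134, -0.694, 0.694, -0.134]
force: [-0.0, 0.3, -1.0]
opening: 0.997
```

```bash
python3 - <<'E'
from h import *
from cell import env
s=env.read_state()
plan(s,[.517,-.2575,.073],-68.2); print(s["dq"])
c=env.capture("side"); cv2.imwrite("pics/side3.png",cv2.resize(c["color"][200:350,200:440],None,fx=3,fy=3))
plan(env.read_state(),[.517,-.2575,.073],-68.2)
E
```

```text
t 2.55 tcp [ 0.5166 -0.2561  0.1144] open 0.997 F [-0.   0.3 -1. ]
axes x [-0.928 -0.373 -0.   ] y [ 0. -0. -1.] z [ 0.373 -0.928  0.001] yaw z -68.1 tilt 0.03
q6 [-0.654  0.608  1.652 -0.     0.882  0.535]
travel [ 0.2 41.4  1.4]
turn [-0.03  0.1  -0.01] travel after turn [ 0.2 41.4  1.4]
[-0.00604183  0.00379127 -0.00149352 -0.00103245 -0.00134666 -0.00248935]
t 2.6 tcp [ 0.5166 -0.2562  0.1143] open 1.001 F [ 0.3  0.2 -0.6]
axes x [-0.928 -0.373 -0.   ] y [ 0. -0. -1.] z [ 0.373 -0.928  0.   ] yaw z -68.11 tilt 0.03
q6 [-0.654  0.608  1.652 -0.     0.882  0.535]
travel [ 0.1 41.3  1.3]
turn [-0.03  0.09 -0.01] travel after turn [ 0.1 41.3  1.3]
```

View pics/side3.png

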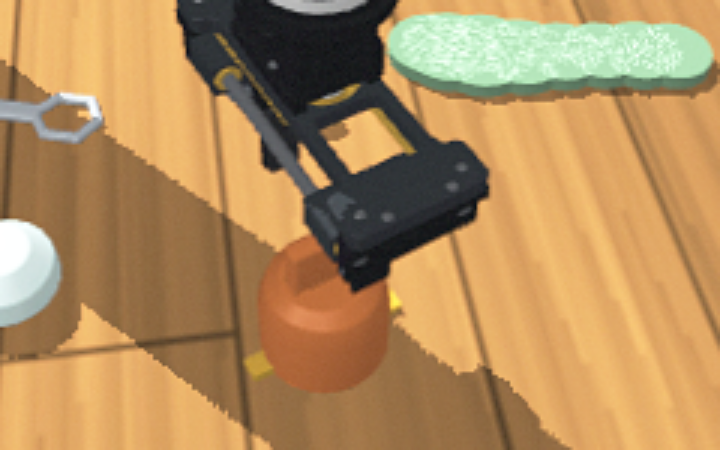

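The fingers straddle the ridge, with the near fingertip at about (322,291) in full-image pixels. Next I'll descend and grip.

play_rows(
  motion=[
    {"travel":[0,15,1],"turn":[0,0,0],"hand":0},
    {"travel":[0,15,0],"turn":[0,0,0],"hand":0},
    {"travel":[0,10,0],"turn":[0,0,0],"hand":0},
    {"travel":[0,0,0],"turn":[0,0,0],"hand":0},
    {"travel":[0,0,0],"turn":[0,0,0],"hand":0},
    {"travel":[0,0,0],"turn":[0,0,0],"hand":0.5},
    {"travel":[0,0,0],"turn":[0,0,0],"hand":1},
    {"travel":[0,0,0],"turn":[0,0,0],"hand":1},
  ],
)

```text
time_s: 3.27
tcp_pos: [0.5173, -0.2577, 0.0748]
tool_rot: [0.134, -0.694, 0.695, -0.134]
force: [0.3, 0.3, -0.0]
opening: 0.853
```

play_rows(
  motion=[
    {"travel":[0,0,0],"turn":[0,0,0],"hand":1},
    {"travel":[0,0,0],"turn":[0,0,0],"hand":1},
    {"travel":[0,0,0],"turn":[0,0,0],"hand":1},
    {"travel":[0,0,0],"turn":[0,0,0],"hand":1},
    {"travel":[0,0,0],"turn":[0,0,0],"hand":1},
  ],
)

```text
time_s: 3.68
tcp_pos: [0.5168, -0.2573, 0.0741]
tool_rot: [0.134, -0.694, 0.694, -0.134]
force: [-0.4, 0.1, 0.1]
opening: 0.478
```

```bash
python3 - <<'E'
from h import *
from cell import env
s=env.read_state()
plan(s,[.517,-.2575,.073],-68.2)
c=env.capture("side"); cv2.imwrite("pics/side4.png",cv2.resize(c["color"][200:350,200:440],None,fx=3,fy=3))
E
```

```text
t 3.68 tcp [ 0.5168 -0.2573  0.0741] open 0.478 F [-0.4  0.1  0.1]
axes x [-0.928 -0.372 -0.   ] y [ 0. -0. -1.] z [ 0.372 -0.928  0.   ] yaw z -68.15 tilt 0.01
q6 [-0.655  0.671  1.672 -0.     0.798  0.534]
travel [-0.1  1.1  0.2]
turn [-0.01  0.05 -0.  ] travel after turn [-0.1  1.1  0.2]
```

View pics/side4.png

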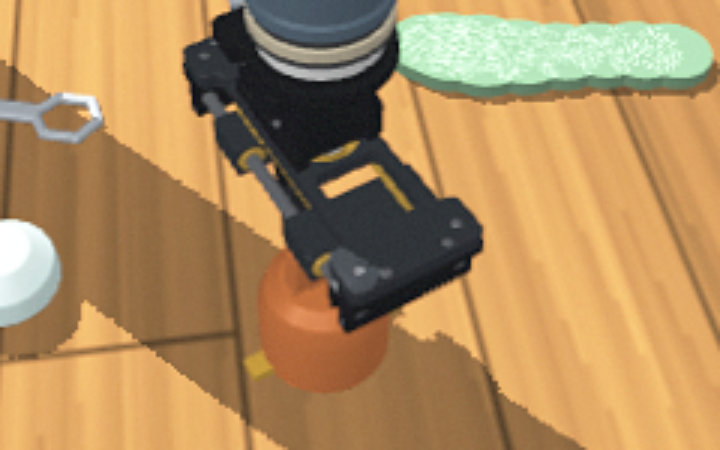

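play_rows(
  motion=[
    {"travel":[0,0,0],"turn":[0,0,0],"hand":1},
    {"travel":[0,0,0],"turn":[0,0,0],"hand":1},
    {"travel":[0,0,0],"turn":[0,0,0],"hand":1},
    {"travel":[0,0,0],"turn":[0,0,0],"hand":1},
    {"travel":[0,0,0],"turn":[0,0,0],"hand":1},
    {"travel":[0,0,0],"turn":[0,0,0],"hand":1},
  ],
)

```text
time_s: 4.23
tcp_pos: [0.5167, -0.2573, 0.0739]
tool_rot: [-0.134, 0.694, -0.694, 0.134]
force: [1.5, -0.1, -0.8]
opening: 0.156
```

play_rows(
  motion=[
    {"travel":[0,0,0],"turn":[0,0,0],"hand":1},
    {"travel":[0,0,0],"turn":[0,0,0],"hand":1},
  ],
)

```text
time_s: 4.4
tcp_pos: [0.5166, -0.2572, 0.0739]
tool_rot: [-0.134, 0.694, -0.694, 0.134]
force: [0.6, -0.9, -1.9]
opening: 0.157
```

The opening is 0.157, about 13.7 mm, which matches the ridge. Lifting.

play_rows(
  motion=[
    {"travel":[0,-8,0],"turn":[0,0,0],"hand":1},
    {"travel":[0,-20,0],"turn":[0,0,0],"hand":1},
    {"travel":[0,-30,0],"turn":[0,0,0],"hand":1},
    {"travel":[0,-30,0],"turn":[0,0,0],"hand":1},
    {"travel":[0,-30,0],"turn":[0,0,0],"hand":1},
    {"travel":[0,-20,0],"turn":[0,0,0],"hand":1},
    {"travel":[0,-12,0],"turn":[0,0,0],"hand":1},
    {"travel":[0,0,0],"turn":[0,0,0],"hand":1},
  ],
)

```text
time_s: 5.07
tcp_pos: [0.5184, -0.2584, 0.228]
tool_rot: [0.132, -0.692, 0.696, -0.136]
force: [0.3, -0.1, -1.3]
opening: 0.161
```

```bash
python3 - <<'E'
from h import *
from cell import env
s=env.read_state()
plan(s,[.601,.173,.225],-27)
c=env.capture("side"); cv2.imwrite("pics/side5.png",c["color"])
E
```

```text
t 5.07 tcp [ 0.5184 -0.2584  0.228 ] open 0.161 F [ 0.3 -0.1 -1.3]
axes x [-0.928 -0.372 -0.004] y [ 0.006 -0.005 -1.   ] z [ 0.372 -0.928  0.006] yaw z -68.14 tilt 0.43
q6 [-0.655  0.456  1.55   0.     1.128  0.534]
travel [-237.3    1.5 -369.6]
turn [ -0.43 -41.14  -0.08] travel after turn [-421.9    3.  -122.2]
```

View pics/side5.png

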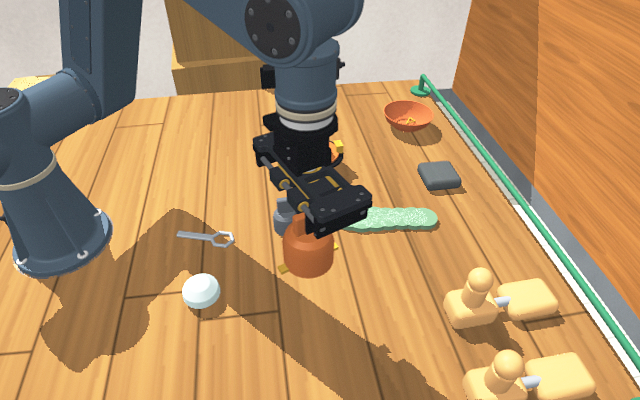

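The cover hangs upright in the grip at about (308,250). Now I'll turn it to about 60° anticlockwise from dock x, then carry it over at height.

play_rows(
  motion=[
    {"travel":[0,0,0],"turn":[0,-4,0],"hand":1},
    {"travel":[0,0,0],"turn":[0,-6,0],"hand":1},
    {"travel":[0,0,0],"turn":[0,-7,0],"hand":1},
    {"travel":[0,0,0],"turn":[0,-7,0],"hand":1},
    {"travel":[0,0,0],"turn":[0,-7,0],"hand":1},
    {"travel":[0,0,0],"turn":[0,-6,0],"hand":1},
    {"travel":[0,0,0],"turn":[0,-4,0],"hand":1},
  ],
)

```text
time_s: 5.7
tcp_pos: [0.5157, -0.2565, 0.2222]
tool_rot: [-0.371, 0.604, -0.601, 0.37]
force: [0.0, -0.5, -1.4]
opening: 0.161
```

play_rows(
  motion=[
    {"travel":[-10,0,-3],"turn":[0,0,0],"hand":1},
    {"travel":[-20,0,-6],"turn":[0,0,0],"hand":1},
    {"travel":[-30,0,-9],"turn":[0,0,0],"hand":1},
    {"travel":[-30,0,-9],"turn":[0,0,0],"hand":1},
    {"travel":[-30,0,-9],"turn":[0,0,0],"hand":1},
    {"travel":[-30,0,-9],"turn":[0,0,0],"hand":1},
    {"travel":[-30,0,-9],"turn":[0,0,0],"hand":1},
    {"travel":[-30,0,-9],"turn":[0,0,0],"hand":1},
  ],
)

```text
time_s: 6.37
tcp_pos: [0.5555, -0.0392, 0.2229]
tool_rot: [-0.369, 0.605, -0.603, 0.367]
force: [0.7, 0.2, -1.8]
opening: 0.161
```

```bash
python3 - <<'E'
from h import *
from cell import env
s=env.read_state()
plan(s,[.601,.173,.225],-27)
E
```

```text
t 6.37 tcp [ 0.5555 -0.0392  0.2229] open 0.161 F [ 0.7  0.2 -1.8]
axes x [-0.458 -0.889  0.   ] y [-0.003  0.001 -1.   ] z [ 0.889 -0.458 -0.003] yaw z -27.27 tilt 0.17
q6 [-0.271  0.436  1.603  0.     1.105  0.204]
travel [-209.4   -2.   -56.8]
turn [ 0.17 -0.27  0.01] travel after turn [-209.7   -2.1  -55.8]
```

play_rows(
  motion=[
    {"travel":[-30,0,-8],"turn":[0,0,0],"hand":1},
    {"travel":[-30,0,-8],"turn":[0,0,0],"hand":1},
    {"travel":[-30,0,-8],"turn":[0,0,0],"hand":1},
    {"travel":[-30,0,-8],"turn":[0,0,0],"hand":1},
    {"travel":[-30,0,-8],"turn":[0,0,0],"hand":1},
    {"travel":[-25,0,-7],"turn":[0,0,0],"hand":1},
    {"travel":[-20,0,-5],"turn":[0,0,0],"hand":1},
    {"travel":[-12,0,-3],"turn":[0,0,0],"hand":1},
  ],
)

```text
time_s: 7.03
tcp_pos: [0.6009, 0.1708, 0.2227]
tool_rot: [-0.369, 0.604, -0.603, 0.368]
force: [-0.2, 0.6, -0.6]
opening: 0.16
```

play_rows(
  motion=[
    {"travel":[0,0,0],"turn":[0,0,0],"hand":1},
    {"travel":[0,0,0],"turn":[0,0,0],"hand":1},
    {"travel":[0,0,0],"turn":[0,0,0],"hand":1},
    {"travel":[0,0,0],"turn":[0,0,0],"hand":1},
    {"travel":[0,0,0],"turn":[0,0,0],"hand":1},
  ],
)

```text
time_s: 7.45
tcp_pos: [0.6019, 0.1662, 0.224]
tool_rot: [0.368, -0.604, 0.604, -0.368]
force: [-0.3, 0.2, -2.4]
opening: 0.158
```

```bash
python3 - <<'E'
from h import *
from cell import env
s=env.read_state()
plan(s,[.601,.173,.225],-27); print(np.round(s["dq"],3))
for n in ["side","top"]:
    c=env.capture(n); cv2.imwrite(f"pics/{n}6.png",c["color"]); np.savez(f"{n}6.npz",**c)
plan(env.read_state(),[.601,.173,.225],-27)
E
```

```text
t 7.45 tcp [0.6019 0.1662 0.224 ] open 0.158 F [-0.3  0.2 -2.4]
axes x [-0.458 -0.889  0.   ] y [-0. -0. -1.] z [ 0.889 -0.458 -0.   ] yaw z -27.26 tilt 0.03
q6 [ 0.091  0.525  1.432 -0.     1.185  0.567]
travel [-5.6 -1.  -3.9]
turn [ 0.01 -0.26  0.03] travel after turn [-5.6 -1.  -3.9]
[-0.    -0.001 -0.004  0.003  0.     0.001]
t 7.55 tcp [0.6021 0.1665 0.2242] open 0.155 F [ 0.6  0.8 -0.9]
axes x [-0.458 -0.889  0.   ] y [-0. -0. -1.] z [ 0.889 -0.458  0.   ] yaw z -27.25 tilt 0.01
q6 [ 0.091  0.525  1.432 -0.     1.185  0.567]
travel [-5.3 -0.8 -3.9]
turn [-0.   -0.25  0.01] travel after turn [-5.3 -0.8 -3.9]
```

View pics/side6.png

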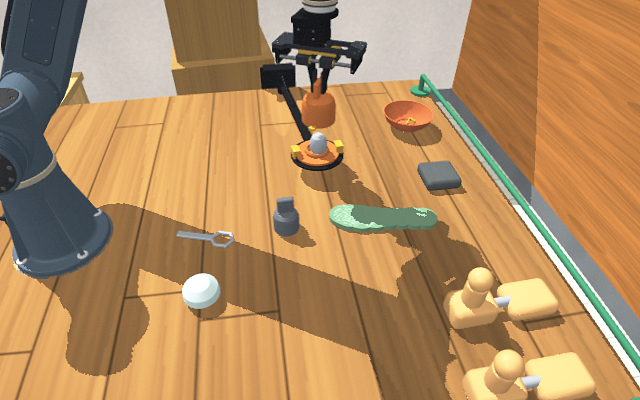

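View pics/top6.png

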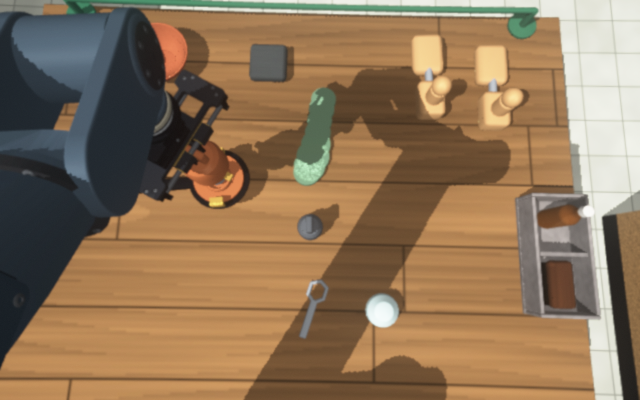

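Both views show the cover held above the dock: side (318,108), top (212,165). I'll measure the cover's axis directly against the dock.

```bash
python3 - <<'E'
from h import *
from scipy.optimize import least_squares
for n,win in [("side6.npz",(285,355,70,140)),("top6.npz",(185,245,130,200))]:
    c=load(n);P=cloud(c);hsv=cv2.cvtColor(c["color"],cv2.COLOR_BGR2HSV)
    m=cv2.inRange(hsv,np.array((3,130,50)),np.array((15,255,255)))>0
    w=np.zeros_like(m);w[win[2]:win[3],win[0]:win[1]]=1
    m&=w&(np.hypot(P[...,0]-.6,P[...,1]-.17)<.07)
    for z0,z1 in [(.152,.17),(.17,.19),(.19,.205)]:
        q=P[m&(P[...,2]>z0)&(P[...,2]<z1)]
        if len(q)<20: continue
        f=least_squares(lambda p:np.hypot(q[:,0]-p[0],q[:,1]-p[1])-.04,[.6,.17],loss='soft_l1',f_scale=.001)
        f2=least_squares(lambda p:np.hypot(q[:,0]-p[0],q[:,1]-p[1])-p[2],[.6,.17,.04],loss='soft_l1',f_scale=.001)
        print(n,z0,len(q),f.x.round(4),f2.x.round(4),"rms",np.sqrt(np.mean(f.fun**2)).round(4))
    q=P[m]; print(np.histogram(q[:,2],bins=np.arange(.12,.27,.01)))
    b=cv2.inRange(hsv,np.array((16,120,60)),np.array((32,255,255)))>0
    b&=w&(np.hypot(P[...,0]-.6,P[...,1]-.17)<.08)&(P[...,2]>.1); print("ear pts",b.sum(), P[b].mean(0).round(4) if b.sum() else "")
E
```

```text
side6.npz 0.152 203 [0.6027 0.168 ] [0.6023 0.1661 0.0384] rms 0.0013
side6.npz 0.17 245 [0.6025 0.168 ] [0.6021 0.1659 0.0382] rms 0.0012
side6.npz 0.19 229 [0.603  0.1697] [0.6024 0.1666 0.0374] rms 0.0019
(array([  0,   0,   1,  78, 126, 117, 128, 154, 158, 243,  36,  32,  32,
        41,   2]), array([0.12, 0.13, 0.14, 0.15, 0.16, 0.17, 0.18, 0.19, 0.2 , 0.21, 0.22,
       0.23, 0.24, 0.25, 0.26, 0.27]))
ear pts 37 [0.5814 0.1258 0.1577]
top6.npz 0.152 109 [0.603  0.1657] [0.6027 0.1654 0.0397] rms 0.0013
top6.npz 0.17 154 [0.6029 0.1656] [0.6025 0.1652 0.0395] rms 0.0004
top6.npz 0.19 257 [0.604  0.1674] [0.6025 0.1653 0.0379] rms 0.0015
(array([  0,   0,   0,  45,  65,  74,  80, 162, 218, 454,  26,  26,  30,
        90,   0]), array([0.12, 0.13, 0.14, 0.15, 0.16, 0.17, 0.18, 0.19, 0.2 , 0.21, 0.22,
       0.23, 0.24, 0.25, 0.26, 0.27]))
ear pts 75 [0.5868 0.1287 0.2027]
```

Relative to the dock, the two cameras agree the cover needs to move (-1.7, +6.7) mm in world axes. That is about -5.2 in tool x and -4.6 in tool z. I'll shift it, lower it partway, let it settle and read again.

play_rows(
  motion=[
    {"travel":[-5.2,10,-4.6],"turn":[0,0,0],"hand":1},
    {"travel":[0,15,0],"turn":[0,0,0],"hand":1},
    {"travel":[0,8,0],"turn":[0,0,0],"hand":1},
    {"travel":[0,0,0],"turn":[0,0,0],"hand":1},
    {"travel":[0,0,0],"turn":[0,0,0],"hand":1},
    {"travel":[0,0,0],"turn":[0,0,0],"hand":1},
    {"travel":[0,0,0],"turn":[0,0,0],"hand":1},
  ],
)

```text
time_s: 8.13
tcp_pos: [0.601, 0.1744, 0.1917]
tool_rot: [0.368, -0.603, 0.604, -0.369]
force: [-1.2, 0.4, -1.3]
opening: 0.156
```

```bash
python3 - <<'E'
from h import *
from cell import env
c=env.capture("side"); cv2.imwrite("pics/side7.png",cv2.resize(c["color"][40:200,220:440],None,fx=3,fy=3))
plan(env.read_state(),[.6003,.1732,.128],-27)
E
```

```text
t 8.18 tcp [0.6009 0.1744 0.1918] open 0.16 F [ 0.2  0.7 -1.4]
axes x [-0.456 -0.89  -0.001] y [ 0.002  0.    -1.   ] z [ 0.89  -0.456  0.001] yaw z -27.15 tilt 0.09
q6 [0.104 0.562 1.463 0.    1.115 0.578]
travel [ 1.4 63.8 -0.1]
turn [-0.08 -0.15 -0.05] travel after turn [ 1.3 63.8 -0. ]
```

View pics/side7.png

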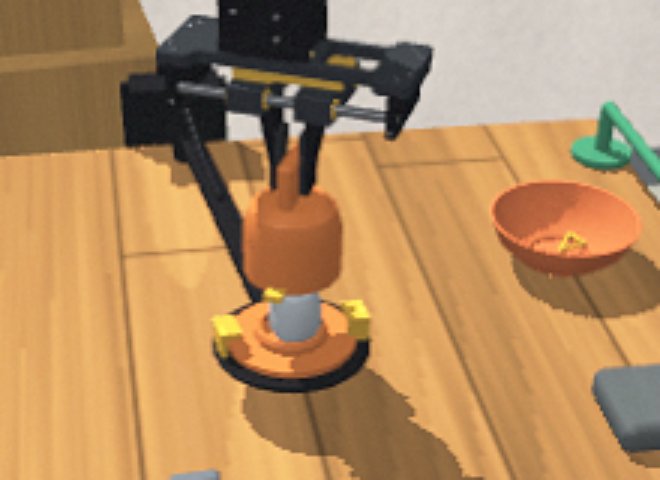

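The cover is centred above the chrome shell at about (318,145). Lowering slowly.

play_rows(
  motion=[
    {"travel":[1,8,0],"turn":[0,0,0],"hand":1},
    {"travel":[0,10,0],"turn":[0,0,0],"hand":1},
    {"travel":[0,10,0],"turn":[0,0,0],"hand":1},
    {"travel":[0,10,0],"turn":[0,0,0],"hand":1},
    {"travel":[0,6,0],"turn":[0,0,0],"hand":1},
    {"travel":[0,0,0],"turn":[0,0,0],"hand":1},
    {"travel":[0,0,0],"turn":[0,0,0],"hand":1},
    {"travel":[0,0,0],"turn":[0,0,0],"hand":1},
  ],
)

```text
time_s: 8.85
tcp_pos: [0.6002, 0.1735, 0.1471]
tool_rot: [0.369, -0.603, 0.603, -0.369]
force: [0.1, -0.8, -1.3]
opening: 0.156
```

```bash
python3 - <<'E'
from h import *
from cell import env
c=env.capture("side"); cv2.imwrite("pics/side8.png",cv2.resize(c["color"][40:200,220:440],None,fx=3,fy=3))
plan(env.read_state(),[.6003,.1732,.128],-27)
E
```

```text
t 8.9 tcp [0.6004 0.1735 0.1474] open 0.16 F [ 0.9 -0.8 -1.2]
axes x [-0.456 -0.89  -0.001] y [ 0.001  0.    -1.   ] z [ 0.89  -0.456  0.001] yaw z -27.15 tilt 0.06
q6 [0.103 0.616 1.503 0.    1.022 0.577]
travel [ 0.3 19.4  0.1]
turn [-0.05 -0.15 -0.03] travel after turn [ 0.3 19.4  0.1]
```

View pics/side8.png

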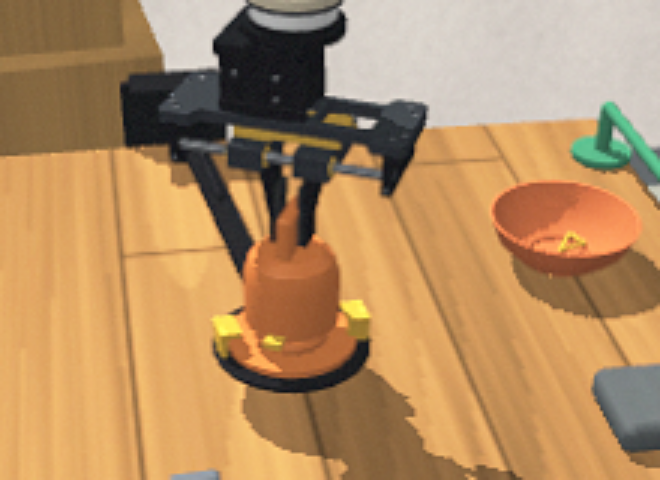

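The cover has gone over the shell cleanly and no contact force shows. About 19 mm remains.

play_rows(
  motion=[
    {"travel":[0,6,0],"turn":[0,0,0],"hand":1},
    {"travel":[0,5,0],"turn":[0,0,0],"hand":1},
    {"travel":[0,4,0],"turn":[0,0,0],"hand":1},
    {"travel":[0,2,0],"turn":[0,0,0],"hand":1},
    {"travel":[0,1,0],"turn":[0,0,0],"hand":1},
    {"travel":[0,0,0],"turn":[0,0,0],"hand":1},
    {"travel":[0,0,0],"turn":[0,0,0],"hand":1},
  ],
)

```text
time_s: 9.48
tcp_pos: [0.5999, 0.1734, 0.129]
tool_rot: [-0.369, 0.603, -0.603, 0.369]
force: [-0.0, -0.7, -0.8]
opening: 0.161
```

```bash
python3 - <<'E'
from h import *
from cell import env
plan(env.read_state(),[.6003,.1732,.128],-27)
E
```

```text
t 9.48 tcp [0.5999 0.1734 0.129 ] open 0.161 F [-0.  -0.7 -0.8]
axes x [-0.456 -0.89  -0.   ] y [ 0.  0. -1.] z [ 0.89  -0.456 -0.   ] yaw z -27.14 tilt 0.0
q6 [0.103 0.64  1.516 0.    0.986 0.576]
travel [0.  1.  0.4]
turn [ 0.   -0.14 -0.  ] travel after turn [0.  1.  0.4]
```

play_rows(
  motion=[
    {"travel":[0,1,0],"turn":[0,0,0],"hand":1},
    {"travel":[0,1,0],"turn":[0,0,0],"hand":1},
    {"travel":[0,0,0],"turn":[0,0,0],"hand":1},
    {"travel":[0,0,0],"turn":[0,0,0],"hand":1},
  ],
)

```text
time_s: 9.82
tcp_pos: [0.6004, 0.1734, 0.1278]
tool_rot: [0.368, -0.603, 0.604, -0.369]
force: [-0.2, -0.8, 3.0]
opening: 0.155
```

```bash
python3 - <<'E'
from h import *
from cell import env
plan(env.read_state(),[.6003,.1732,.128],-27)
E
```

```text
t 9.82 tcp [0.6004 0.1734 0.1278] open 0.155 F [-0.2 -0.8  3. ]
axes x [-0.456 -0.89  -0.001] y [ 0.001  0.    -1.   ] z [ 0.89  -0.456  0.001] yaw z -27.15 tilt 0.08
q6 [ 0.103  0.641  1.517 -0.     0.982  0.576]
travel [ 0.2 -0.2  0. ]
turn [-0.07 -0.15 -0.04] travel after turn [ 0.2 -0.2  0. ]
```

Contact: the force on z went from -1 to +3 N, and the TCP at 0.1278 matches fully down. The ears sit about 60° off the hooks. Positive turn about tool y is clockwise from above, so I'll start the twist.

play_rows(
  motion=[
    {"travel":[0,0,0],"turn":[0,4,0],"hand":1},
    {"travel":[0,0,0],"turn":[0,5,0],"hand":1},
    {"travel":[0,0,0],"turn":[0,5,0],"hand":1},
    {"travel":[0,0,0],"turn":[0,5,0],"hand":1},
    {"travel":[0,0,0],"turn":[0,5,0],"hand":1},
    {"travel":[0,0,0],"turn":[0,4,0],"hand":1},
    {"travel":[0,0,0],"turn":[0,0,0],"hand":1},
    {"travel":[0,0,0],"turn":[0,0,0],"hand":1},
  ],
)

```text
time_s: 10.48
tcp_pos: [0.6003, 0.1736, 0.1278]
tool_rot: [-0.212, 0.675, -0.674, 0.213]
force: [-1.3, -0.1, 5.0]
opening: 0.156
```

```bash
python3 - <<'E'
from h import *
from cell import env
s=env.read_state(); plan(s,[.6003,.1732,.128],-86.8); print(s["ft_torque"].round(2) if hasattr(s["ft_torque"],"round") else s["ft_torque"])
c=env.capture("side"); cv2.imwrite("pics/side9.png",cv2.resize(c["color"][40:200,220:440],None,fx=3,fy=3))
E
```

```text
t 10.48 tcp [0.6003 0.1736 0.1278] open 0.156 F [-1.3 -0.1  5. ]
axes x [-0.82  -0.573 -0.001] y [ 0.001  0.    -1.   ] z [ 0.573 -0.82   0.   ] yaw z -55.07 tilt 0.07
q6 [0.103 0.641 1.517 0.    0.982 1.064]
travel [ 0.2 -0.2  0.3]
turn [ 1.000e-02  3.173e+01 -7.000e-02] travel after turn [-0.  -0.2  0.4]
[ 0.1   0.23 -0.14]
```

View pics/side9.png

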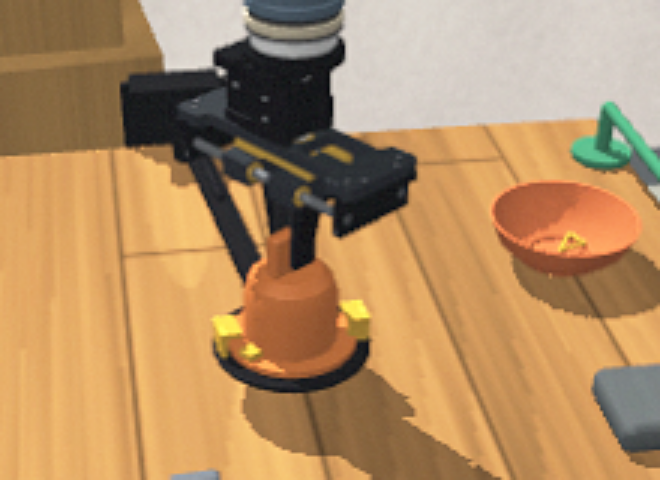

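The twist is going smoothly. The ear is now at about (304,157), close to the left hook, and the cover is still down.

play_rows(
  motion=[
    {"travel":[0,0,0],"turn":[0,4,0],"hand":1},
    {"travel":[0,0,0],"turn":[0,5,0],"hand":1},
    {"travel":[0,0,0],"turn":[0,5,0],"hand":1},
    {"travel":[0,0,0],"turn":[0,5,0],"hand":1},
    {"travel":[0,0,0],"turn":[0,5,0],"hand":1},
    {"travel":[0,0,0],"turn":[0,4,0],"hand":1},
    {"travel":[0,0,0],"turn":[0,0,0],"hand":1},
    {"travel":[0,0,0],"turn":[0,0,0],"hand":1},
  ],
)

```text
time_s: 11.2
tcp_pos: [0.6006, 0.1735, 0.1278]
tool_rot: [-0.042, 0.706, -0.706, 0.043]
force: [-0.4, -0.3, 4.7]
opening: 0.157
```

```bash
python3 - <<'E'
from h import *
from cell import env
s=env.read_state(); plan(s,[.6003,.1732,.128],-86.8); print(np.round(s["ft_torque"],2))
c=env.capture("side"); cv2.imwrite("pics/side10.png",cv2.resize(c["color"][40:200,220:440],None,fx=3,fy=3))
E
```

```text
t 11.2 tcp [0.6006 0.1735 0.1278] open 0.157 F [-0.4 -0.3  4.7]
axes x [-0.993 -0.121 -0.002] y [ 0.002  0.    -1.   ] z [ 0.121 -0.993 -0.   ] yaw z -83.08 tilt 0.11
q6 [0.103 0.641 1.517 0.    0.982 1.553]
travel [ 0.3 -0.2  0.3]
turn [ 0.01  3.72 -0.11] travel after turn [ 0.3 -0.2  0.3]
[ 0.08  0.17 -0.08]
```

View pics/side10.png

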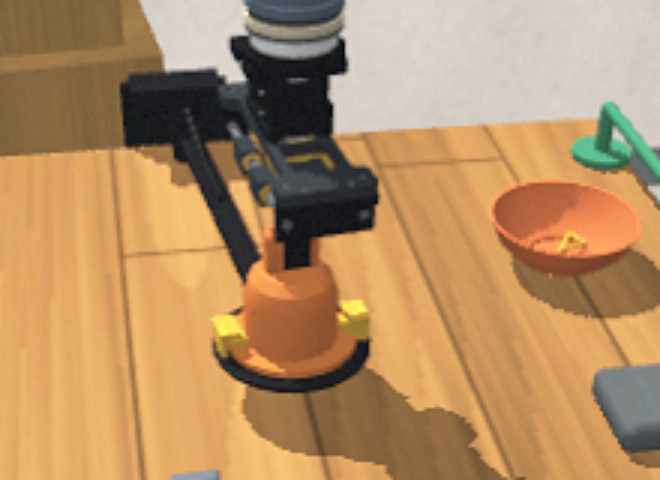

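play_rows(
  motion=[
    {"travel":[0,0,0],"turn":[0,2,0],"hand":1},
    {"travel":[0,0,0],"turn":[0,2,0],"hand":1},
    {"travel":[0,0,0],"turn":[0,0,0],"hand":1},
    {"travel":[0,0,0],"turn":[0,0,0],"hand":1},
    {"travel":[0,0,0],"turn":[0,0,0],"hand":1},
  ],
)

```text
time_s: 11.67
tcp_pos: [0.6005, 0.1735, 0.1278]
tool_rot: [-0.018, 0.707, -0.707, 0.019]
force: [-0.5, -0.2, 5.1]
opening: 0.158
```

```bash
python3 - <<'E'
from h import *
from cell import env
s=env.read_state(); plan(s,[.6003,.1732,.128],-86.8); print(np.round(s["ft_torque"],2))
E
```

```text
t 11.67 tcp [0.6005 0.1735 0.1278] open 0.158 F [-0.5 -0.2  5.1]
axes x [-0.999 -0.051 -0.002] y [ 0.002  0.    -1.   ] z [ 0.051 -0.999 -0.   ] yaw z -87.06 tilt 0.1
q6 [0.103 0.641 1.517 0.    0.982 1.622]
travel [ 0.3 -0.2  0.3]
turn [ 0.01 -0.26 -0.1 ] travel after turn [ 0.3 -0.2  0.3]
[ 0.12  0.17 -0.05]
```

The ridge is at about 2.9° yaw against 3.2° for the dock. Letting go: I'll open fully first, then move up.

play_rows(
  motion=[
    {"travel":[0,0,0],"turn":[0,0,0],"hand":0.7},
    {"travel":[0,0,0],"turn":[0,0,0],"hand":0.4},
    {"travel":[0,0,0],"turn":[0,0,0],"hand":0.2},
    {"travel":[0,0,0],"turn":[0,0,0],"hand":0.2},
    {"travel":[0,0,0],"turn":[0,0,0],"hand":0.2},
    {"travel":[0,0,0],"turn":[0,0,0],"hand":0.2},
    {"travel":[0,0,0],"turn":[0,0,0],"hand":0.2},
    {"travel":[0,0,0],"turn":[0,0,0],"hand":0.2},
  ],
)

```text
time_s: 12.33
tcp_pos: [0.5998, 0.1734, 0.127]
tool_rot: [0.018, -0.707, 0.707, -0.018]
force: [0.3, -1.7, -0.4]
opening: 0.678
```

play_rows(
  motion=[
    {"travel":[0,-5,0],"turn":[0,0,0],"hand":0.2},
    {"travel":[0,-10,0],"turn":[0,0,0],"hand":0.2},
    {"travel":[0,-20,0],"turn":[0,0,0],"hand":0.2},
    {"travel":[0,-30,0],"turn":[0,0,0],"hand":0.2},
    {"travel":[0,-30,0],"turn":[0,0,0],"hand":0.2},
    {"travel":[0,-20,0],"turn":[0,0,0],"hand":0.2},
    {"travel":[0,-10,0],"turn":[0,0,0],"hand":0.2},
    {"travel":[0,0,0],"turn":[0,0,0],"hand":0.2},
  ],
)

```text
time_s: 13.0
tcp_pos: [0.6016, 0.1737, 0.2558]
tool_rot: [-0.015, 0.707, -0.707, 0.02]
force: [0.7, -0.2, 0.3]
opening: 0.804
```

```bash
python3 - <<'E'
from h import *
from cell import env
s=env.read_state(); plan(s,None)
for n in ["side","top"]:
    c=env.capture(n); cv2.imwrite(f"pics/{n}11.png",c["color"]); np.savez(f"{n}11.npz",**c)
    P=cloud(c);hsv=cv2.cvtColor(c["color"],cv2.COLOR_BGR2HSV)
    o=cv2.inRange(hsv,np.array((3,130,50)),np.array((15,255,255)))>0
    q=P[o&(np.hypot(P[...,0]-.6,P[...,1]-.173)<.045)&(P[...,2]>.146)&(P[...,2]<.17)]
    if len(q)>20:
        v=np.linalg.eigh(np.cov(q[:,:2].T))[1][:,1]; print(n,"ridge",len(q),q.mean(0).round(4),cv2.minAreaRect((q[:,:2]*1000).astype(np.float32)),np.degrees(np.arctan2(v[1],v[0])),np.percentile(q[:,2],95))
    q=P[(np.hypot(P[...,0]-.5,P[...,1]+.033)<.04)&(P[...,2]>.078)&(P[...,2]<.1)]
    print(n,"cap",len(q),q.mean(0).round(4))
cv2.imwrite("pics/side11z.png",cv2.resize(load("side11.npz")["color"][40:200,220:440],None,fx=3,fy=3))
E
```

```text
t 13.0 tcp [0.6016 0.1737 0.2558] open 0.804 F [ 0.7 -0.2  0.3]
axes x [-0.999 -0.05  -0.007] y [ 0.007  0.001 -1.   ] z [ 0.05  -0.999 -0.   ] yaw z -87.14 tilt 0.41
q6 [0.103 0.492 1.397 0.    1.245 1.624]
side ridge 115 [0.5993 0.1711 0.1535] ((599.7490844726562, 173.58934020996094), (17.131858825683594, 42.152469635009766), 89.77253723144531) -176.9923716648277 0.1578298507590467
side cap 109 [ 0.5008 -0.0348  0.0845]
top ridge 148 [0.5953 0.1712 0.1551] ((595.7582397460938, 171.92578125), (36.942832946777344, 13.137284278869629), 4.34376859664917) -177.3563499922467 0.1577772292553812
top cap 113 [ 0.4994 -0.0323  0.0855]
```

View pics/side11z.png

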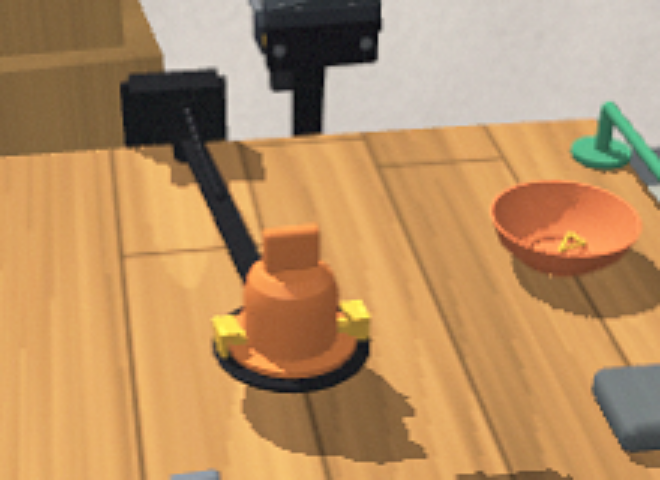

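View pics/top11.png

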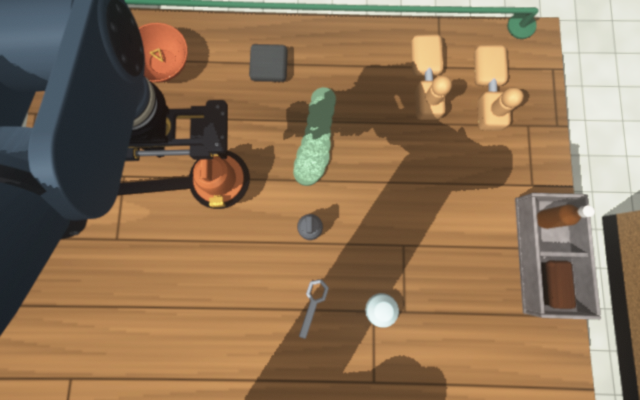

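The cover sits down between the hooks, with its ridge in line with them. The ridge yaw is about 3.0° (side) and 2.6° (top), against 3.2° for the dock. The ridge top is near z 0.157 where 0.156 is expected. The grey cap is unmoved and the gripper is clear. I'll let the arm settle, then hand in.

play_rows(
  motion=[
    {"travel":[0,0,0],"turn":[0,0,0],"hand":0.2},
    {"travel":[0,0,0],"turn":[0,0,0],"hand":0.2},
    {"travel":[0,0,0],"turn":[0,0,0],"hand":0.2},
    {"travel":[0,0,0],"turn":[0,0,0],"hand":0.2},
  ],
)

```text
time_s: 13.43
tcp_pos: [0.5994, 0.1733, 0.2508]
tool_rot: [0.018, -0.707, 0.707, -0.017]
force: [-0.5, 0.0, 0.4]
opening: 0.801
```

```bash
python3 - <<'E'
from cell import env
print(env.sign_off())
E
```

```text
the job is handed in; nothing more can be done
None
```

I closed the freshener and handed the job in at 13.4 s. I picked the cover up by its ridge, lowered it over the chrome shell about 60° anticlockwise of the hooks until it touched down, twisted it 60° clockwise, let go and backed off.

**Cover:** the last pictures show the ridge at about 3° yaw, against about 3.2° for the hook line. The ridge top is near 157 mm, where fully seated would be 156 mm.

**Centring:** the side view puts the cover about 1 mm from the dock centre. The top view read about 5 mm off, but there the gripper hid part of the ridge, so I trusted the side view and the tool position at release (about 1 mm off).

**Grey cap and gripper:** the cap has not moved by more than 1 mm. The gripper is clear of everything, about 95 mm above the cover's ridge.

**Chrome shell:** I could not see it once it was covered. The cover went down with no unexpected force, so I take it that the shell is still upright.

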